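Load the parts washer and start it from the loose timer

TASK

Wash the greasy sockets: raise the lid of the blue parts washer until its folding stay locks straight and holds the lid up by itself, put every steel socket on the bench into the tank, then break the stay's knee so that the lid comes down shut. Set the loose orange timer on the bench with its back end against the yellow stop, button end facing away from it and, only once the lid is shut, press the green button fully in against the stop; leave the timer flat and square against the stop. Do not disturb the other things on the bench.

Things in the scene. Friction and masses are not known exactly. Their poses are not given: they have to be found in the camera images.
- tank_in (a point): centre of the inner floor (5 mm above the bench) of the open-topped blue tank of the parts washer, which is fixed to the bench. Outside 185 mm (its x) x 320 mm (its y), 95 mm high, walls 5 mm. Its x axis points from the front wall (towards the robot) to the back wall, where the lid is hinged; y to the left
- lid (a joint): angle of the aluminium lid: 0 shut, grows as it is raised, 1.40 when the stay is straight. The lid weighs 0.7 kg; a damped hinge lets it sink slowly (about 3 s) when nothing holds it, and it does not stay up unless the stay is locked
- lid_hinge (a point): middle of the lid's hinge axis, along the tank's back rim, 97 mm above the bench; turns with the lid: its x axis lies in the lid, pointing away from the handle
- lid_handle (a point): middle of the lid's red handle, a round bar 14 mm thick and 110 mm long parallel to the hinge, held 50 mm beyond the lid's front edge by two thin arms; 235 mm from the hinge axis. With the lid shut it is 100 mm above the bench, on the robot's side of the tank; a gap of 43 mm lies between bar and lid edge. When the lid is up the bar is at the top, about 330 mm above the bench
- knee (a joint): angle at the knee of the folding stay of two 103 mm steel links on the right-hand (tank -y) side of the tank: 0 folded (lid shut), 2.76 straight; a weak spring carries it past straight to its end stop near 2.86, where it is locked and holds the lid up. The stay stops the lid from going higher. The lid must be raised fully and let go for it to lock
- knee_knob (a point): middle of the yellow knob on the knee (round bar 22 mm thick, 36 mm long, along the tank's y, standing out to the right of the stay, its middle 207 mm to the right of the tank's middle). With the stay locked it is about 145 mm above the bench, up towards the front; moving it down and back (along a circle about stay_pivot) breaks the knee, a few newtons for the first 40 mm; then the lid sinks by itself
- stay_pivot (a point): the axis of the stay's lower link on the tank's side, at the knob's y; the knob moves on a circle of radius 103 mm about it (in the tank's x-z plane)
- timer_mid (a point): centre of the loose orange timer, a box 110 mm (x) x 56 mm (y) x 45 mm high, about 0.2 kg, lying flat with its display on top. Its x axis points from the button end to the plain back end
- timer_back (a point): centre of the timer's plain back end face, 55 mm from timer_mid along its x
- button (a joint): travel in metres of the green round button (diameter 32 mm, standing out 15 mm from the middle of the timer's -x end, 22.5 mm above the bench): 0 out, 0.006 fully in. It springs back; it needs about 2.5 N to start and 7 N fully in. Unbraced the timer slides before the button goes in
- stop_face (a point): the middle (22.5 mm above the bench) of the front face of the yellow steel stop bolted to the bench, an upright plate 120 mm wide, 50 mm high, 10 mm thick. Its x axis points into the plate (roughly away from the robot), at right angles to the face
- socket0_mid (a point): centre of a steel hexagonal socket standing on the bench, 52 mm across flats, 60 mm tall, about 0.4 kg. z is its long axis; pairs of flats face along its x axis and at 60 and 120 degrees from it. None if absent. Two to four of the four sockets are there
- socket1_mid (a point): centre of a socket like socket0, 50 mm across flats, 62 mm tall. None if absent
- socket2_mid (a point): centre of a socket like socket0, 48 mm across flats, 60 mm tall. None if absent
- socket3_mid (a point): centre of a socket like socket0, 46 mm across flats, 62 mm tall. None if absent
- oil: black oil bottle, 80 mm thick, 200 mm tall, behind the stop; leave alone
- spray: spray can, 60 mm thick, 190 mm tall, behind the stop; leave alone
- grease: red grease tin, 64 mm thick, 40 mm tall, in front of the washer; leave alone
- driver: green screwdriver 200 mm long, nearer the robot than the timer; leave alone
- wrench: wrench 190 mm long lying at the right; leave alone
- mug: blue mug, 80 mm thick, 90 mm tall, at the left; leave alone
- brush: brush 200 mm long, at the left; leave alone
Mind the look-alikes: they are no part of the job. What is shaped like the part that bears socket3_mid but pink or purple is not meant. There is more than one size of the part that bears timer_mid; the job needs the middle-sized.

How it is judged:
By the outcome, as a careful person would: the job done as asked, in the order asked, and still so for the second after the job is handed in, with the robot touching nothing.
Of socket0, socket1, socket2, socket3 only 2 to 4 are there at a start; the rules pass over those that are not, and their reading is None.
At some moment in a run one of socket0, socket1, socket2, socket3, timer may be knocked a few centimetres aside while the robot is not near it.
Once in a run the grip may slacken for a moment while it holds something.
It also fails if it takes over 210 s, if anything falls off the work surface, if the arm or the gripper's body presses on something with over 40 N, if the wrist force passes 120 N, or if a joint passes its speed limit or range.

ROBOT

A 6-joint arm with a two-finger parallel gripper is mounted at the origin on the work surface. World frame = base frame: x ahead of the robot, y to its left, z up, the work surface at z = 0. Lengths are in mm, angles in rad, forces in N, time in s.
With the tool pointing down it reaches from about 250 to 800 mm from the base axis. Payload 3.9 kg.
Tool frame: the origin (TCP) lies at the very end of the fingers, on their centre line; the grasp point (between the pads) lies 19 mm behind it (bot.pinch_z is the distance from the TCP to the grasp point, in mm); z points along the fingers, y is the line along which they close (so a half turn about z gives the same grasp; the last joint's range is limited). The gripper opens to 85 mm and grips with 20 to 120 N. Pads are 22 mm wide; open, the fingers measure 114 mm over their backs; the gripper's body (76 mm by 85 mm) begins 54 mm behind the grasp point. The pads swing forward as they close: fully open they stand 13 mm farther back than shut.
Start: joints at [1.138, 0.26, -0.138, 1.173, 0, 1.571], TCP at [220.187, 476.585, 195.204] pointing down, gripper open.
Joint ranges: [-2.78, 2.78], [-0.83, 1.72], [-1.28, 1.37], [-1.9, 2.12], [-1.57, 1.48], [-3.14, 3.14]. Speed limits (rad/s): [2.57, 2.57, 3.14, 3.14, 3.14, 3.14].

INTERFACE

Orientations are given as a rotation vector (axis times angle).
In Python, from bench import bot gives the robot as it stands. The module is installed in compiled form; this text tells all that it offers. Calls block until the motion is done:
- bot.move_to(position, orientation): joint-space move of the TCP to a pose.
- bot.movel(position, feed=150, rotation=None): straight line of the TCP; rotation=None keeps the orientation; feed is the mean speed in mm/s.
- bot.move_j(angles): joint-space move.
- bot.move_gripper(opening): opening from 0.0 (shut) to 1.0 (fully open); the grip force is fixed at half the most; returns when the fingers have stopped.
- bot.dwell(seconds).
- bot.inverse_kinematics(position, orientation): joint angles nearest the present ones, or None.
- bot.get_state(): the state.
- bot.snapshot(name): name is "side" or "top"; returns a dict with "image" (384x512x3 uint8, red, green, blue), "intrinsics" (3x3 intrinsics, pixels), "dist" ([k1, k2, p1, p2, k3] as OpenCV has them; the pictures are not rectified), "R" (3x3) and "t" (3): a world point X has camera coordinates R X + t. Camera axes: x right, y down, z forward; pixel columns grow to the right and rows downward; lengths in mm; the calibration is good to about 2 mm. A picture is of the moment at which its call begins. There is no depth.
A pose or a line that the arm cannot do raises bot.Unreachable and nothing moves.
- bot.hand_in(): hands the job in; it is judged then, once.
The state is a dict: "time": time; "joint_positions": joint angles; "joint_vel": joint speeds; "joint_efforts": joint torques, N m; "eef_pos": TCP position; "eef_rot": TCP orientation; "wrist_force": force on the tool from outside, world axes, zero at the start; "ft_torque": the same for the moment, N m; "gripper_width": opening from 0.0 (shut) to 1.0 (fully open); "grasp_force": force on a finger pad.
Only numpy, scipy, OpenCV 4.12 (cv2) and the standard library are available. Lean on these libraries where they do the work, as an engineer would, in place of code of your own. Each camera call takes 0.05 s, during which the arm holds its last target. There are 200 camera calls.

## Working session

There is one attempt and no reset: what is moved stays moved. The work goes in short steps, each a Python script; the robot and the scene stay as the last script left them, time stands still between calls to the robot, and variables do not carry over. Pictures are saved under pics/ and viewed, at most 14 in all, crops included, and the job is handed in when it is done.

```bash
ls; mkdir -p pics
cat > h.py <<'E'
from bench import bot
import numpy as np, cv2
from scipy.spatial.transform import Rotation as Ro
def snap(n,f=None):
    s=bot.snapshot(n)
    if f: cv2.imwrite('pics/'+f,s['image'][:,:,::-1])
    np.savez('/tmp/'+n+'.npz',**{k:np.array(v) for k,v in s.items()})
    return s
def load(n): return dict(np.load('/tmp/'+n+'.npz'))
def ray(s,px):
    p=cv2.undistortPoints(np.array(px,float).reshape(-1,1,2),s['intrinsics'],s['dist']).reshape(-1,2)
    R=np.array(s['R']);c=-R.T@s['t']
    return c,np.c_[p,np.ones(len(p))]@R
def onz(s,px,z):
    c,d=ray(s,px); return c+d*((z-c[2])/d[:,2])[:,None]
def tri(s1,p1,s2,p2):
    c1,d1=ray(s1,p1);c2,d2=ray(s2,p2);d1=d1[0];d2=d2[0]
    k=np.linalg.lstsq(np.c_[d1,-d2],c2-c1,rcond=None)[0]
    a=c1+k[0]*d1;b=c2+k[1]*d2
    return (a+b)/2,np.linalg.norm(a-b)
def proj(s,X):
    return cv2.projectPoints(np.array(X,float).reshape(-1,1,3),cv2.Rodrigues(np.array(s['R']))[0],np.array(s['t'],float),s['intrinsics'],s['dist'])[0].reshape(-1,2)
def down(yaw,pitch=0):
    # tool z down, tool y (closing line) at angle yaw from world x... returns rotvec
    y=np.array([np.cos(yaw),np.sin(yaw),0]);z=np.array([0,0,-1.]);x=np.cross(y,z)
    return Ro.from_matrix(np.c_[x,y,z]).as_rotvec()
E
python3 - <<'E'
from h import *
for n in('side','top'):
    s=snap(n,n+'0.png'); R=np.array(s['R']);print(n,-R.T@s['t'],R[2],s['intrinsics'][0])
    cv2.imwrite('pics/'+n+'0b.png',cv2.resize(s['image'][:,:,::-1],(800,600),interpolation=cv2.INTER_CUBIC))
st=bot.get_state();print(st)
E
```

```text
pics
side [ 249.65326762 -658.97895797 1014.68070427] [ 0.24308919  0.58781033 -0.77161303] [387.2721574    0.         253.66913733]
top [ 412.46446423   11.34916739 1185.42373129] [ 0.0913193  0.0119968 -0.9957494] [365.34863782   0.         253.21746143]
{'time': 0.1, 'joint_positions': array([ 1.13804156e+00,  2.60610882e-01, -1.39225049e-01,  1.17268766e+00,
        4.83450106e-06,  1.57079682e+00]), 'joint_vel': array([-0.00045871, -0.00161443,  0.00471367,  0.00030069, -0.0007079 ,
        0.00133502]), 'joint_efforts': array([ 1.65124857e-04, -4.06508553e+01,  2.54527277e+01,  1.01187505e-02,
        6.32151909e-05, -4.48585041e-06]), 'eef_pos': array([219.89219103, 476.00302839, 194.45776414]), 'eef_rot': array([-6.74397512e-01, -3.06796771e+00,  2.64796506e-03]), 'wrist_force': array([ 0.1608946 ,  0.04496845, -0.23531729]), 'ft_torque': array([ 0.071124  , -0.04779081, -0.03603589]), 'grasp_force': 0.0, 'gripper_width': 0.9983046426435543}
```

View pics/top0b.png

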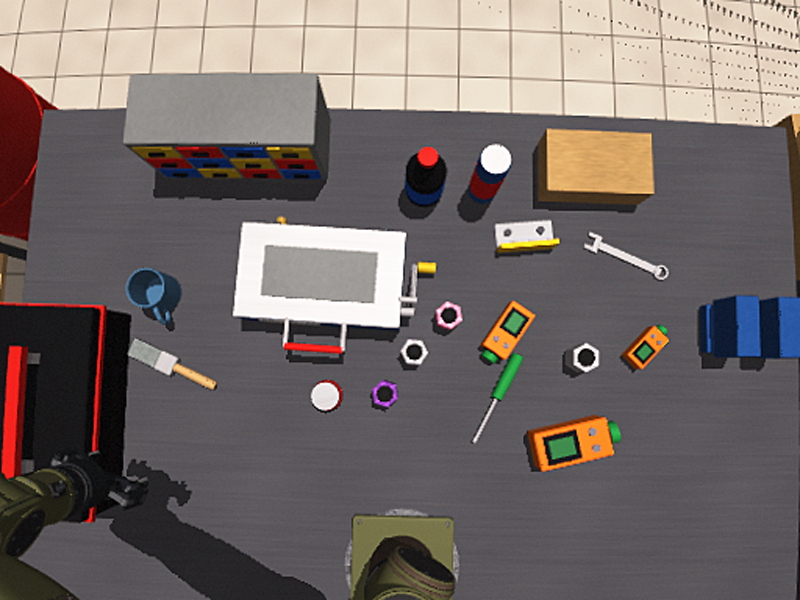

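View pics/side0b.png

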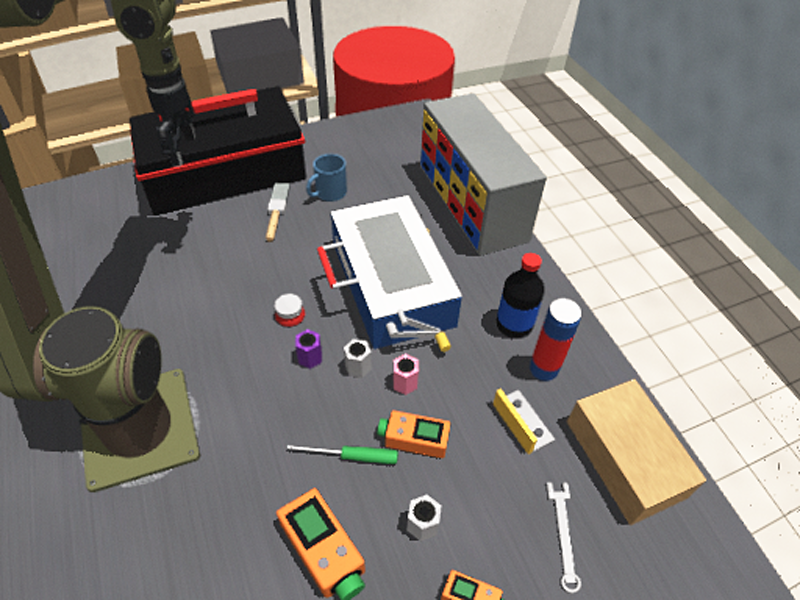

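The top view shows two steel sockets at (414,352) and (582,358), with pink and purple look-alikes beside them. The middle-sized timer is at (510,333), its button at the lower left. The stop face is near (528,247), the red handle at (314,348), and the knob at (427,268), all in 800-px scale. The side view agrees.

```bash
cat >> h.py <<'E'
def blobs(s,m,amin=30):
    m=cv2.morphologyEx(m.astype(np.uint8),cv2.MORPH_CLOSE,np.ones((3,3)))
    c,_=cv2.findContours(m,cv2.RETR_EXTERNAL,cv2.CHAIN_APPROX_NONE)
    return [k for k in c if cv2.contourArea(k)>=amin]
def hsv(s): return np.moveaxis(cv2.cvtColor(s['image'],cv2.COLOR_RGB2HSV).astype(int),2,0)
def masks(s):
    H,S,V=hsv(s)
    return dict(red=((H<6)|(H>174))&(S>170)&(V>90),orange=(H>=7)&(H<19)&(S>170)&(V>110),yellow=(H>=21)&(H<33)&(S>150)&(V>90),
      white=(S<40)&(V>150),green=(H>45)&(H<75)&(S>130)&(V>60))
E
python3 - <<'E'
from h import *
for n in('top','side'):
    s=load(n);Z=dict(red=100,orange=45,yellow=50,white=61,green=30)
    for k,m in masks(s).items():
        for c in blobs(s,m,25):
            r=cv2.minAreaRect(c)
            if cv2.contourArea(c)>15000: continue
            X=onz(s,[r[0]],Z[k])[0]
            print(n,k,np.round(r[0],1),np.round(r[1]),round(r[2]),cv2.contourArea(c),'->',X.round())
E
```

```text
top red [  8.1 263.5] [14. 85.] 3 953.5 -> [290. 779. 100.]
top red [200.1 222.1] [36.  5.] 5 131.0 -> [438. 181. 100.]
top red [ 31.6 240.5] [66. 93.] 2 241.0 -> [365. 704. 100.]
top red [311. 120.] [18. 12.] 11 34.5 -> [ 759. -146.  100.]
top red [166.  110.5] [ 5. 26.] 90 71.0 -> [779. 302. 100.]
top red [189.  104.5] [ 5. 26.] 90 79.5 -> [799. 231. 100.]
top red [273.5  99.5] [11. 13.] 90 114.0 -> [821. -30. 100.]
top red [117.5 100. ] [12. 49.] 90 152.0 -> [812. 458. 100.]
top red [13.5 61.7] [44. 17.] 38 420.5 -> [947. 831. 100.]
top orange [365.9 282.9] [28. 49.] 77 1252.0 -> [ 264. -332.   45.]
top orange [414.2 221.8] [14. 27.] 42 333.5 -> [ 457. -486.   45.]
top orange [325.2 210.7] [18. 35.] 35 587.5 -> [ 486. -201.   45.]
top yellow [273. 171.] [ 6. 10.] 90 57.0 -> [606. -35.  50.]
top yellow [339.1 156.1] [ 4. 36.] 84 77.0 -> [ 659. -243.   50.]
top yellow [139.5 110. ] [ 4. 25.] 90 41.0 -> [796. 403.  50.]
top yellow [160. 104.] [ 4. 26.] 90 29.5 -> [817. 336.  50.]
top yellow [185.  97.] [ 6. 28.] 90 26.5 -> [842. 255.  50.]
top yellow [97.5 97. ] [ 6. 25.] 90 38.5 -> 
[... 2666 characters left out ...]
.3 169. ] [91. 70.] 62 3969.0 -> [564. 181.  61.]
side white [178.1 125.6] [10. 19.] 14 142.5 -> [405. 478.  61.]
side white [72.3 96. ] [13. 24.] 78 275.0 -> [ 34. 826.  61.]
side white [190.   69.6] [14.  6.] 60 25.5 -> [545. 831.  61.]
side white [199.9  69.9] [16.  8.] 85 99.0 -> [585. 813.  61.]
side white [53.4 39. ] [29. 63.] 77 1453.5 -> [ -36. 1382.   61.]
side white [195.5  23.4] [48.  9.] 84 308.0 -> [ 684. 1247.   61.]
side white [147.8  19.6] [28. 76.] 79 820.0 -> [ 459. 1387.   61.]
side green [223.  375.5] [12. 19.] 45 182.5 -> [ 284. -413.   30.]
side green [235.7 290.7] [35.  9.] 4 271.5 -> [ 389. -212.   30.]
side green [244.5 273. ] [10.  5.] 90 39.0 -> [ 431. -169.   30.]
```

Run:
```python
from h import *
from math import *
s=load('top');q=load('side');M=masks(s)
def fitdir(c,z):
    P=onz(s,c.reshape(-1,2),z)[:,:2];m=P.mean(0);u=np.linalg.svd(P-m)[2][0];t=(P-m)@u
    return m,degrees(atan2(u[1],u[0])),t.max()-t.min(),P
for c in blobs(s,M['red'],25):
    if abs(cv2.minAreaRect(c)[0][0]-200)<3: print('bar',fitdir(c,100)[:3], cv2.minAreaRect(onz(s,c.reshape(-1,2),100)[:,:2].astype(np.float32)))
for c in blobs(s,M['white'],5000):
    P=onz(s,c.reshape(-1,2),100)[:,:2].astype(np.float32);h=cv2.convexHull(P);e=cv2.approxPolyDP(h,15,True)
    print('lid',cv2.minAreaRect(P),e.reshape(-1,2).round())
for c in blobs(s,M['yellow'],50):
    x=cv2.minAreaRect(c)[0]
    if abs(x[0]-339)<3: print('stop',fitdir(c,50)[:3],cv2.minAreaRect(onz(s,c.reshape(-1,2),50)[:,:2].astype(np.float32)))
for c in blobs(s,M['orange'],300):
    P=onz(s,c.reshape(-1,2),45)[:,:2].astype(np.float32);print('timer',cv2.minAreaRect(P))
for c in blobs(s,M['white'],100):
    x=cv2.minAreaRect(c)[0]
    for a in([374,228],[265,224]):
        if np.hypot(x[0]-a[0],x[1]-a[1])<6:
            P=onz(s,c.reshape(-1,2),61)[:,:2].astype(np.float32);R=cv2.minAreaRect(P);
            w=[np.ptp(P@np.array([cos(t),sin(t)])) for t in np.radians(range(0,180,5))];f=[w[i]+w[i+12]+w[(i+24)] for i in range(12)]
            print('sock',R,cv2.minEnclosingCircle(P),np.argmin(f)*5,min(f)/3,max(f)/3)
print('knob',tri(s,[[273,171]],q,[[283.2,218.1]]))
print('bar3',tri(s,[[200.1,222.1]],q,[[209.1,170.1]]))
```

```text
bar (array([437.54504688, 180.98031286]), -92.636999629696, np.float64(108.97029987810828)) ((437.9151611328125, 180.84103393554688), (109.0114974975586, 14.319120407104492), 87.11385345458984)
lid ((554.3732299804688, 161.6207275390625), (351.20697021484375, 236.98434448242188), 87.37850952148438) [[679. 330.]
 [497. 338.]
 [443. 238.]
 [434. 124.]
 [506.  -8.]
 [664.  11.]]
lid ((1021.6454467773438, 38.6260986328125), (351.0635986328125, 1763.473388671875), 0.9770606756210327) [[1182.  923.]
 [1024.  894.]
 [ 922.  746.]
 [ 845.  430.]
 [ 843.  202.]
 [ 918. -738.]
 [ 955. -809.]
 [1212. -840.]]
stop (array([ 660.33201406, -241.25871875]), 97.45922540270318, np.float64(116.56711475625812)) ((659.3673706054688, -243.4278564453125), (14.37173843383789, 116.56665802001953), 7.453181743621826)
timer ((264.41168212890625, -332.07818603515625), (84.64529418945312, 155.82913208007812), 13.803525924682617)
timer ((457.6346435546875, -486.2017822265625), (44.15964889526367, 85.66840362548828), 47.18806457519531)
timer ((485.7347412109375, -201.34841918945312), (56.736751556396484, 110.1689682006836), 56.187965393066406)
sock ((433.3099365234375, -352.54339599609375), (52.594383239746094, 47.247108459472656), 0.17561782896518707) ((432.2121887207031, -352.84222412109375), 27.946096420288086) 30 49.2985327197464 54.563457222528996
sock ((437.211181640625, -13.455793380737305), (46.017242431640625, 49.1396598815918), 1.5352352857589722) ((437.19696044921875, -13.41502571105957), 26.062074661254883) 0 46.4082668846818 50.33070417455318
knob (array([608.81638841, -35.4841227 ,  36.41313829]), np.float64(1.327099937828256))
bar3 (array([438.60112622, 180.02674943, 102.76275401]), np.float64(1.2468895344531599))
```

```bash
cat >> h.py <<'E'
xw=np.array([np.cos(np.radians(-2.75)),np.sin(np.radians(-2.75)),0]);yw=np.array([-xw[1],xw[0],0]);zw=np.array([0,0,1.])
handle=np.array([438.2,180.7,101.]);hinge=handle+235*xw;hinge[2]=97.5
tank=hinge-92.5*xw;tank[2]=5
def lidpose(th,phi,flip,back=0):
    p=hinge+235*(-np.cos(th)*xw+np.sin(th)*zw)
    R=Ro.from_rotvec(-phi*yw)*Ro.from_rotvec(down(np.radians(-2.75)+(np.pi if flip else 0)))
    z=R.as_matrix()[:,2]
    return p+(bot.pinch_z-back)*z,R.as_rotvec()
E
python3 - <<'E'
from h import *
print(bot.pinch_z,hinge,tank)
for flip in(0,1):
  for k in(0,.3,.6,1):
    print(flip,k,[ (lambda q:None if q is None else np.round(q,2).tolist())(bot.inverse_kinematics(*lidpose(t,t*k,flip))) for t in(0,.7,1.1,1.43)])
E
```

```text
18.700000000000003 [672.92937082 169.4251398   97.5       ] [580.53589507 173.86311669   5.        ]
0 0 [[0.39, 0.26, -0.47, 0.85, -0.0, 2.01], [0.35, 0.25, -0.06, 1.26, -0.0, 1.97], [0.3, 0.37, 0.25, 1.46, -0.0, 1.92], [0.26, 0.52, 0.56, 1.61, -0.0, 1.88]]
0 0.3 [[0.39, 0.26, -0.47, 0.85, -0.0, 2.01], [0.41, 0.1, -0.27, 1.01, -0.09, 2.02], [0.37, 0.12, -0.14, 1.01, -0.13, 1.97], [0.34, 0.17, -0.06, 0.94, -0.16, 1.93]]
0 0.6 [[0.39, 0.26, -0.47, 0.85, -0.0, 2.01], [0.48, -0.03, -0.48, 0.75, -0.21, 2.06], [0.47, -0.07, -0.51, 0.54, -0.31, 2.0], [0.44, -0.04, -0.59, 0.23, -0.37, 1.91]]
0 1 [[0.39, 0.26, -0.47, 0.85, -0.0, 2.01], [0.6, -0.15, -0.76, 0.37, -0.4, 2.09], [0.62, -0.13, -0.99, -0.29, -0.58, 1.91], [0.55, 0.22, -1.21, -1.26, -0.59, 1.67]]
1 0 [[0.39, 0.26, -0.47, 0.85, 0.0, -1.13], [0.35, 0.25, -0.06, 1.26, -0.0, -1.18], [0.3, 0.37, 0.25, 1.46, -0.0, -1.22], [0.26, 0.52, 0.56, 1.61, -0.0, -1.26]]
1 0.3 [[0.39, 0.26, -0.47, 0.85, 0.0, -1.13], [0.41, 0.1, -0.27, 1.01, -0.09, -1.13], [0.37, 0.12, -0.14, 1.01, -0.13, -1.17], [0.34, 0.17, -0.06, 0.94, -0.16, -1.21]]
1 0.6 [[0.39, 0.26, -0.47, 0.85, 0.0, -1.13], [0.48, -0.03, -0.48, 0.75, -0.21, -1.08], [0.47, -0.07, -0.51, 0.54, -0.31, -1.14], [0.44, -0.04, -0.59, 0.23, -0.37, -1.23]]
1 1 [[0.39, 0.26, -0.47, 0.85, 0.0, -1.13], [0.6, -0.15, -0.76, 0.37, -0.4, -1.05], [0.62, -0.13, -0.99, -0.29, -0.58, -1.23], [0.55, 0.22, -1.21, -1.26, -0.59, -1.48]]
```

Run:
```python
from h import *
K=.6
p,r=lidpose(0,0,0)
bot.move_to(p+[0,0,90],r); bot.move_gripper(.5)
bot.movel(p,200); bot.move_gripper(0.)
st=bot.get_state();print('grip',st['gripper_width'],st['grasp_force'],st['wrist_force'],st['time'])
for t in np.linspace(.14,1.4,10):
    p,r=lidpose(t,t*K,0); bot.movel(p,120,rotation=r)
    st=bot.get_state();f=st['wrist_force'];print(round(t,2),f.round(1),round(st['grasp_force']),st['eef_pos'].round()-p.round())
    if np.linalg.norm(f)>60: break
print(bot.get_state()['time'])
s=snap('side','side1.png')
```

```text
grip -0.002669170123066362 0.0 [-0.26836428  0.90732954 -0.08714328] 3.05
0.14 [-0.3 -0.7  0.1] 0 [0. 0. 0.]
0.28 [-0.9  0.3 -0.4] 0 [0. 0. 0.]
0.42 [ 0.2  0.3 -0.2] 0 [0. 1. 0.]
0.56 [-0.2 -0.2 -0.3] 0 [0. 0. 1.]
0.7 [-0.3 -0.6 -0.5] 0 [0. 0. 0.]
0.84 [ 0.3  0.  -0.3] 0 [ 0. -1.  0.]
0.98 [-0.1  0.8 -0. ] 0 [-1.  0. -1.]
1.12 [ 0.4 -0.  -0.2] 0 [-1.  0. -1.]
1.26 [ 0.7  0.1 -1.1] 0 [-1.  0. -1.]
1.4 [ 0.1 -0.6 -0.4] 0 [-1.  0. -1.]
7.3667
```

View pics/side1.png

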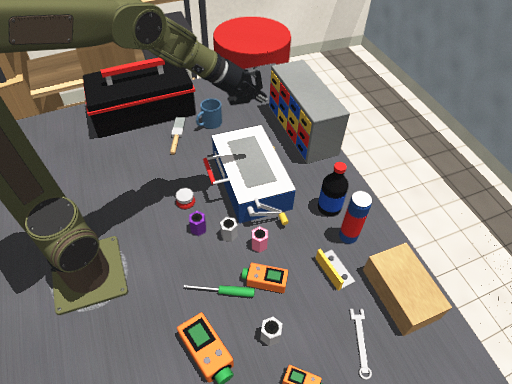

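The picture shows the lid still shut, with the bar at (209,170). The fingers closed on nothing. I'll go back to the grasp pose and look there.

Run:
```python
from h import *
p,r=lidpose(0,0,0)
bot.move_to(p+[0,0,90],r); bot.move_gripper(.5)
bot.movel(p,200)
st=bot.get_state();print(p,r,st['eef_pos'],st['eef_rot'],st['gripper_width'],Ro.from_rotvec(st['eef_rot']).as_matrix().round(2).tolist())
s=snap('side');t=snap('top')
g=lambda s:proj(s,[p,p+[0,0,19],handle])
print(g(s),g(t))
a=s['image'][120:220,150:280];b=t['image'][160:260,135:265]
im=np.vstack([cv2.resize(x[:,:,::-1],(390,300),interpolation=cv2.INTER_CUBIC) for x in(a,b)]);cv2.imwrite('pics/c1.png',im)
```

```text
[438.2 180.7  78.8] [2.27410747 2.16749617 0.        ] [438.52307242 180.82244697  79.19881911] [2.27403077e+00 2.16742123e+00 3.02941016e-04] 0.4975850253883988 [[0.05, 1.0, 0.0], [1.0, -0.05, 0.0], [0.0, 0.0, -1.0]]
[[209.24617717 175.02420761]
 [208.83444716 171.05533292]
 [208.7642735  170.37787662]] [[201.14706284 222.24933388]
 [200.18381607 222.07300647]
 [200.01829701 222.04270287]]
```

View pics/c1.png

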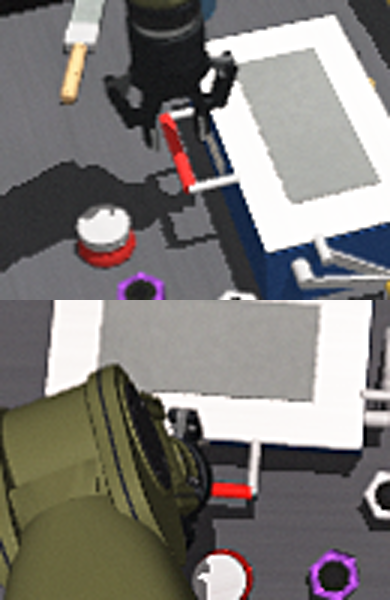

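The crops show the fingers astride the bar, with its middle between them. I'll close again and check.

Run:
```python
from h import *
for w in (.3,.2,.12,0.):
    bot.move_gripper(w); st=bot.get_state();print(w,st['gripper_width'],st['grasp_force'],st['wrist_force'].round(2),st['eef_pos'].round(1),st['time'])
s=snap('side');cv2.imwrite('pics/c2.png',cv2.resize(s['image'][120:220,150:280,::-1],(780,600),interpolation=cv2.INTER_CUBIC))
```

```text
0.3 0.2976822131826943 0.0 [-0.92  0.34 -0.45] [438.6 180.9  79.4] 9.7667
0.2 0.20317993887074504 0.0 [-0.79  0.48 -0.13] [438.2 180.7  78.8] 10.0167
0.12 0.11639434605887311 0.0 [ 0.55  0.4  -0.12] [438.2 180.7  78.8] 10.2583
0.0 -0.002149143308979163 0.0 [ 0.64 -1.31 -0.15] [438.2 180.7  78.8] 10.525
```

View pics/c2.png

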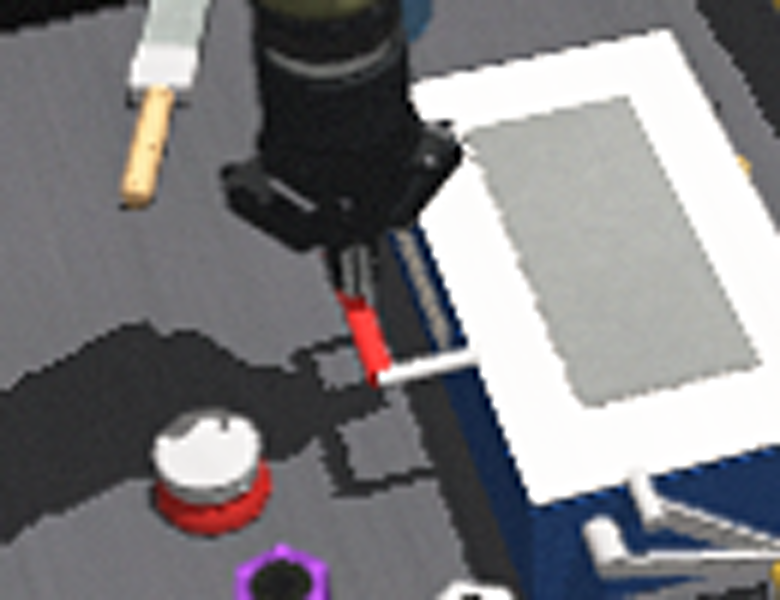

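The closed fingertips seem to end at the bar, about (209,170), which is higher than expected. I'll try deeper.

Run:
```python
from h import *
p,r=lidpose(0,0,0)
bot.move_gripper(.5)
for d in(10,20):
    bot.movel(p-[0,0,d],100); st=bot.get_state();print(st['eef_pos'],st['wrist_force'])
    bot.move_gripper(0.); st=bot.get_state();print(d,st['gripper_width'],st['grasp_force'],st['wrist_force'].round(2))
    if st['gripper_width']>.1: break
    bot.move_gripper(.5)
s=snap('side');cv2.imwrite('pics/c3.png',cv2.resize(s['image'][120:220,150:280,::-1],(780,600),interpolation=cv2.INTER_CUBIC))
```

```text
[437.44830992 180.38926602  68.31783002] [-0.17936329 -0.09811471  0.56338755]
10 0.002454215066568704 6.054537808522582 [-3.35 -0.28 11.39]
[437.22517237 180.29941234  58.1406101 ] [-0.63849426 -0.36214753 -0.15804326]
20 0.13279756046806998 58.83517920970917 [-3.03  0.36  5.54]
```

View pics/c3.png

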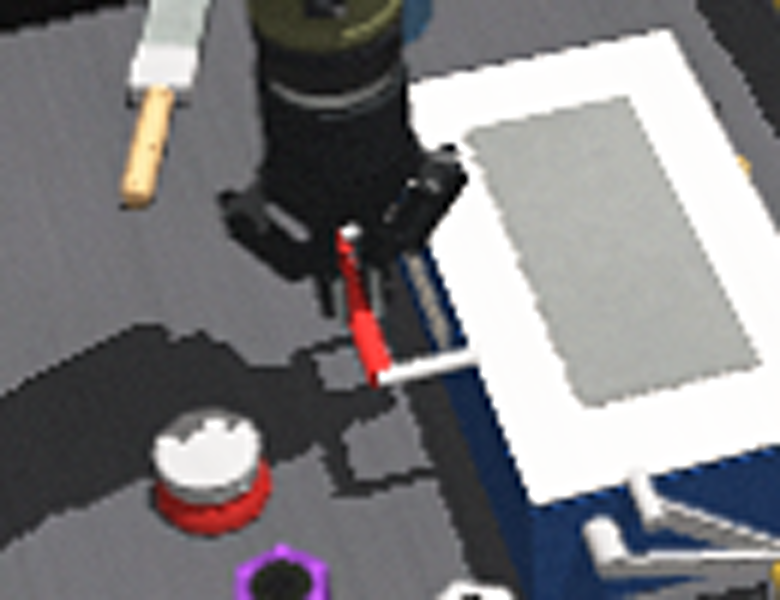

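Run:
```python
from h import *
p,r=lidpose(0,0,0)
bot.move_gripper(.5)
for d in(28,36):
    bot.movel(p-[0,0,d],100)
    bot.move_gripper(0.); st=bot.get_state();print(d,st['gripper_width'],st['grasp_force'],st['wrist_force'].round(2),st['time'])
    if st['gripper_width']>.145: break
    bot.move_gripper(.5)
```

```text
28 0.1390159124266531 58.691182136535645 [-4.65  1.11  4.95] 13.9917
36 0.13989935984016721 58.53052318096161 [-2.98  0.61  5.51] 15.0167
```

```bash
cat >> h.py <<'E'
OFF=np.array([0,0,-35.])   # measured: fingertips end ~35 mm short of reported TCP
E
python3 - <<'E'
from h import *
for t in np.linspace(.1,1.4,14):
    p,r=lidpose(t,0,0); bot.movel(p+OFF,130,rotation=r)
    st=bot.get_state();f=st['wrist_force'];print(round(t,2),f.round(1),round(st['ft_torque'][1],1),round(st['grasp_force']),round(st['gripper_width'],3))
    if np.linalg.norm(f)>45 or st['gripper_width']<.1: break
print(st['time'])
s=snap('side');cv2.imwrite('pics/s4.png',cv2.resize(s['image'][20:320,130:430,::-1],(600,600),interpolation=cv2.INTER_CUBIC))
E
```

```text
0.1 [-0.6 -0.3  1.1] 0.0 0 0.502
0.2 [-0.4  0.   0. ] 0.1 0 0.5
0.3 [ 0.6 -0.4 -0.9] 0.1 0 0.503
0.4 [ 0.3  0.  -1.3] 0.0 0 0.498
0.5 [ 0.2  0.2 -0.1] -0.0 0 0.498
0.6 [ 0.2 -0.5  0.1] 0.1 0 0.5
0.7 [-0.5  0.3 -0.6] -0.0 0 0.497
0.8 [-0.   0.7 -0.8] 0.0 0 0.499
0.9 [ 0.   0.1 -0.8] -0.0 0 0.503
1.0 [-0.1  1.1 -0.2] 0.0 0 0.501
1.1 [-0.5  0.7  0.6] 0.0 0 0.495
1.2 [-0.3 -0.  -0.3] -0.0 0 0.503
1.3 [-0.6 -0.   0.1] 0.0 0 0.5
1.4 [ 0.9 -0.2 -0.1] 0.0 0 0.5
20.0917
```

View pics/s4.png

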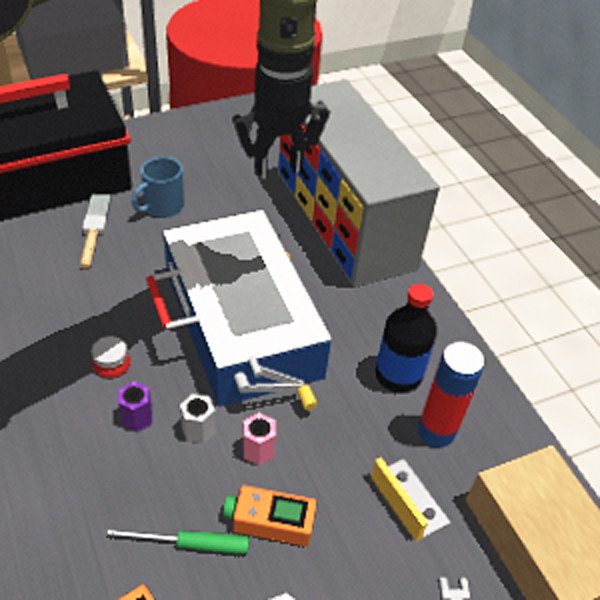

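Run:
```python
from h import *
s=load('side');e=bot.get_state()['eef_pos'];print(e)
for d in(0,10,20,35,50):print(d,proj(s,e+[0,0,d]))
p,r=lidpose(0,0,0)
bot.move_to(p+OFF+[0,0,90],r); bot.movel(p+OFF,200); bot.move_gripper(0.)
st=bot.get_state();print(st['gripper_width'],st['grasp_force'])
if st['gripper_width']>.12:
  for t in np.linspace(.1,1.4,14):
    p,r=lidpose(t,0,0); bot.movel(p+OFF,130,rotation=r)
    st=bot.get_state();f=st['wrist_force'];print(round(t,2),f.round(1),round(st['ft_torque'][1],1),round(st['grasp_force']),round(st['gripper_width'],3))
    if np.linalg.norm(f)>45 or st['gripper_width']<.1: break
print(st['time'])
```

```text
[631.84457703 171.34820286 274.99470857]
0 [[267.82706288 116.32264579]]
10 [[267.97686686 113.6816163 ]]
20 [[268.12843376 111.00750206]]
35 [[268.3591444 106.9331447]]
50 [[268.59396338 102.78135587]]
0.14199695967383585 58.36888074874878
0.1 [-3.1  4.6 -3.8] 0.7 59 0.139
0.2 [-2.6  5.4 -4. ] 0.9 59 0.142
0.3 [-4.5  3.5 -1.7] 1.0 59 0.14
0.4 [-4.2  4.6 -1.1] 1.2 59 0.139
0.5 [-5.9  4.8 -1.9] 1.6 59 0.145
0.6 [-8.8  4.   2.5] 1.9 59 0.138
0.7 [-11.4   4.9   3.3] 2.4 59 0.14
0.8 [-13.2   3.9   8.8] 2.8 59 0.14
0.9 [-14.4   4.3  13.8] 3.1 59 0.139
1.0 [-12.4   3.7  16.9] 2.4 62 0.137
1.1 [-9.2  3.  14.3] 1.9 63 0.137
1.2 [-6.5  3.6 12.8] 1.5 64 0.137
1.3 [-5.8  3.6 12.5] 1.7 63 0.136
1.4 [-5.8  3.9 11.3] 1.1 64 0.139
26.7417
```

Run:
```python
from h import *
for t in(1.415,1.43,1.445,1.46,1.475):
    p,r=lidpose(t,0,0); bot.movel(p+OFF,60,rotation=r); f=bot.get_state()['wrist_force'];print(t,f.round(1))
    if f[0]<-22: break
bot.dwell(.3)
bot.move_gripper(.45); bot.dwell(.3); e=bot.get_state()['eef_pos']; bot.movel(e+[0,0,70],150)
bot.movel(e+[-60,-30,90],200)
s=snap('side');t=snap('top');print(bot.get_state()['time'])
cv2.imwrite('pics/s5.png',np.hstack([cv2.resize(s['image'][80:280,150:350,::-1],(400,400)),cv2.resize(t['image'][80:280,150:350,::-1],(400,400))]))
for n,q in(('s',s),('t',t)):
  M=masks(q)
  for k in('yellow','red'):
    for c in blobs(q,M[k],15):
        x=cv2.minAreaRect(c)
        if 180<x[0][0]<340 and 120<x[0][1]<260: print(n,k,np.round(x[0],1),np.round(x[1]),round(x[2]))
```

```text
1.415 [-9.1  3.6 11.7]
1.43 [-16.    4.6  13.2]
1.445 [-23.4   4.4  14.5]
29.6833
s yellow [274.9 197.3] [13.  7.] 63
s red [186.2 203.8] [ 8. 18.] 76
s red [339.5 167.5] [11. 11.] 90
s red [297.5 133.7] [31. 16.] 56
t yellow [274.  175.5] [ 7. 12.] 90
t yellow [338.6 156.5] [ 5. 37.] 86
t red [212.  139.5] [5. 6.] 90
```

View pics/s5.png

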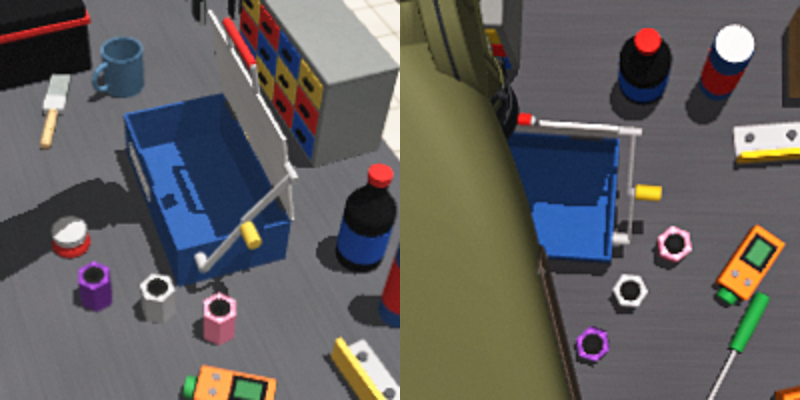

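Left panel (side): the lid stands upright, the stay is straight, and the knob is at (275,197) in full-image pixels. Both steel sockets are unmoved. Next: the sockets.

```bash
cat >> h.py <<'E'
def P(x,y,zp): return np.array([x,y,zp+bot.pinch_z])*[1,1,0]+[0,0,zp-bot.pinch_z-35]
def yawopt(x,y,z,degs):
    q0=bot.get_state()['joint_positions'];best=None
    for d in degs:
        q=bot.inverse_kinematics(P(x,y,z),down(np.radians(d)))
        if q is not None and (best is None or abs(q[5])<best[0]): best=(abs(q[5]),down(np.radians(d)))
    return best[1]
E
python3 - <<'E'
from h import *
s,t=load('side'),load('top');print('knob',tri(t,[[274,175.5]],s,[[274.9,197.3]]))
x,y=437.2,-13
r=yawopt(x,y,40,[60,240])
bot.move_gripper(.85)
e=bot.get_state()['eef_pos'];bot.movel([430,140,e[2]],300);bot.move_to(P(x,y,150),r)
bot.movel(P(x,y,38),150);print(bot.get_state()['wrist_force'])
bot.move_gripper(0);st=bot.get_state();print(st['gripper_width'],st['grasp_force'],st['eef_pos'])
bot.movel(P(x,y,260),200)
g=tank-40*xw-55*yw
r=yawopt(g[0],g[1],260,[87.3,267.3])
bot.move_to(P(g[0],g[1],260),r)
st=bot.get_state();print(st['gripper_width'],st['grasp_force'],st['wrist_force'],st['time'])
snap('side');snap('top')
E
```

```text
knob (array([575.02921076, -33.598505  , 152.24509144]), np.float64(0.9751714690804625))
[-2.23141361  0.75224455 -0.60955579]
0.5316088495054816 62.06806502276007 [439.1857904  -13.22147235 -14.44533724]
0.5241156164543191 61.66026169603722 [-1.35260071 -0.41919289 -3.5890266 ] 35.3
```

Run:
```python
from h import *
g=tank-40*xw-55*yw
bot.movel(P(g[0],g[1],47),200);print(bot.get_state()['wrist_force'])
bot.move_gripper(.8);bot.movel(P(g[0],g[1],260),250)
t=snap('top');c=[c for c in blobs(t,masks(t)['white'],100)]
for k in c:
    z=cv2.minAreaRect(k);X=onz(t,[z[0]],61)[0]
    if 300<X[0]<660 : print(z[0],z[1],X.round(1))
# second socket
x,y=433,-352.5
W=[z for k in c for z in [onz(t,[cv2.minAreaRect(k)[0]],61)[0]] if np.hypot(z[0]-x,z[1]-y)<60]
print(W)
if len(W)==1: x,y=W[0][:2]
r=yawopt(x,y,40,[90,-90])
bot.movel(P(420,-60,260),300)
bot.move_to(P(x,y,160),r);bot.movel(P(x,y,38),150);print(bot.get_state()['wrist_force'])
bot.move_gripper(0);st=bot.get_state();print(st['gripper_width'],st['grasp_force'],st['eef_pos'])
bot.movel(P(x,y,280),200);bot.movel(P(440,-40,280),300)
g=tank-40*xw+45*yw
r=yawopt(g[0],g[1],260,[87.3,267.3])
bot.move_to(P(g[0],g[1],260),r)
st=bot.get_state();print(st['gripper_width'],st['grasp_force'],st['wrist_force'],st['time'])
```

```text
[-0.43209849  0.25437917 -2.02460629]
(374.5, 228.5) (17.0, 15.0) [ 433.2 -352.5   61. ]
(96.95875549316406, 228.09278869628906) (30.054244995117188, 12.590291976928711) [410.2 512.4  61. ]
(401.1207275390625, 164.05174255371094) (56.199161529541016, 10.767128944396973) [ 638. -439.   61.]
[array([ 433.23340872, -352.48060451,   61.        ])]
[0.1328389  0.45511087 0.46950805]
0.5821112616997203 63.396127223968506 [ 434.37526153 -353.24047891  -14.29839172]
0.5772054692039967 62.651063203811646 [ 0.77650774 -0.81157241 -3.44934041] 44.9667
```

```bash
cat >> h.py <<'E'
knob0=np.array([575.,-33.6,150.]);piv=None
def tiltR(a,flip=0): # tool down, closing along xw, leaning so tool z points to +yw by a
    return (Ro.from_rotvec(a*xw)*Ro.from_rotvec(down(np.radians(-2.75)+(np.pi if flip else 0))))
def kpt(ang,L=35,s=30,a=.65,flip=0):
    # knob centre turned by ang about pivot; tip L-corrected, s in front of the knob
    u0,z0=63.,81.; c,si=np.cos(-ang),np.sin(-ang)
    k=knob0+xw*((c*u0-si*z0)-u0)+zw*((si*u0+c*z0)-z0)
    R=tiltR(a,flip);z=R.as_matrix()[:,2]
    T=k-s*xw-9*yw-6*zw
    return T+L*z,R.as_rotvec(),T
E
python3 - <<'E'
from h import *
g=tank-40*xw+45*yw
bot.movel(P(g[0],g[1],47),200);print(bot.get_state()['wrist_force'])
bot.move_gripper(.8);bot.movel(P(g[0],g[1],280),250);bot.move_gripper(0)
bot.movel(P(430,20,300),300)
print(tiltR(.65).as_matrix()[:,2])
for f in(0,1):
  for a in(0,.3,.6): 
    q=bot.inverse_kinematics(*kpt(a,flip=f)[:2]);print(f,a,None if q is None else q.round(2))
t=snap('top');s=snap('side');print(bot.get_state()['time'])
cv2.imwrite('pics/s6.png',np.hstack([cv2.resize(s['image'][80:280,150:350,::-1],(400,400)),cv2.resize(t['image'][80:280,150:350,::-1],(400,400))]))
E
```

```text
[ 0.73746538 -0.12656319 -2.60914236]
[ 0.02903571  0.60448946 -0.7960838 ]
0 0 [-0.41  0.51 -0.17  1.16  0.6   1.12]
0 0.3 [-0.4   0.56 -0.14  1.12  0.6   1.14]
0 0.6 [-0.39  0.61 -0.14  1.08  0.61  1.15]
1 0 [-0.41  0.51 -0.17  1.16  0.6  -2.02]
1 0.3 [-0.4   0.56 -0.14  1.12  0.6  -2.01]
1 0.6 [-0.39  0.61 -0.14  1.08  0.61 -2.  ]
49.2583
```

View pics/s6.png

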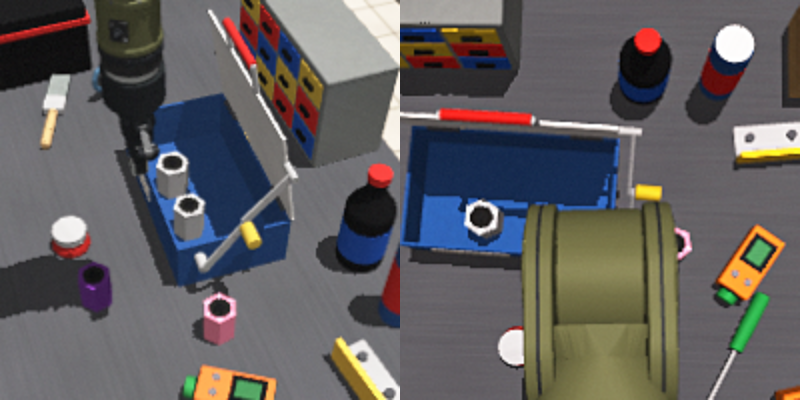

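The left panel shows both sockets standing inside the tank, and no other steel socket in view. Now the knee: pre-position and check where the fingertip is.

Run:
```python
from h import *
p,r,T=kpt(0,s=60)
bot.movel(P(420,-120,300),300)
bot.move_to(p+[0,0,80],r);bot.movel(p,150)
e=bot.get_state()['eef_pos'];s=snap('side');t=snap('top')
z=Ro.from_rotvec(r).as_matrix()[:,2]
for L in(0,35): print(L,(e-L*z).round(),proj(s,e-L*z),proj(t,e-L*z))
cv2.imwrite('pics/s7.png',np.hstack([cv2.resize(s['image'][150:250,210:310,::-1],(400,400),interpolation=cv2.INTER_CUBIC),cv2.resize(t['image'][130:230,225:325,::-1],(400,400),interpolation=cv2.INTER_CUBIC)]))
```

```text
0 [516. -18. 117.] [[253.80270133 206.57372251]] [[267.80571655 197.25843031]]
35 [515. -40. 145.] [[256.34487705 206.2005168 ]] [[275.48417084 196.87509756]]
```

View pics/s7.png

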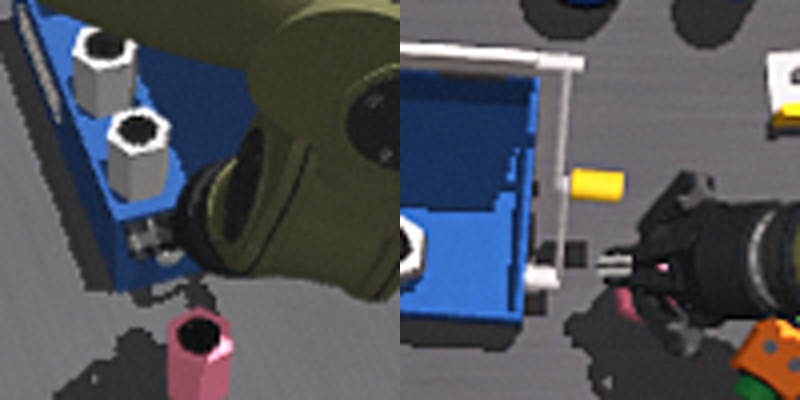

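Top crop: the tip is at (274.5,196.2), which fits the 35 mm correction along the tool axis (275.5,196.9 predicted). It sits in front of the knob, so I'll push.

Run:
```python
from h import *
for s_ in(40,30,24):
    p,r,T=kpt(0,s=s_);bot.movel(p,80);print(s_,bot.get_state()['wrist_force'].round(1))
for a in np.arange(.08,.65,.08):
    p,r,T=kpt(a,s=24);bot.movel(p,80);f=bot.get_state()['wrist_force'];print(round(a,2),f.round(1))
    if np.linalg.norm(f)>30:break
bot.dwell(.3)
t=snap('top');s=snap('side')
for q in(t,s):
  for c in blobs(q,masks(q)['yellow'],10):
    x=cv2.minAreaRect(c)
    if 250<x[0][0]<310 and 150<x[0][1]<230: print(np.round(x[0],1))
print(bot.get_state()['time'])
cv2.imwrite('pics/s8.png',np.hstack([cv2.resize(s['image'][80:280,150:350,::-1],(400,400)),cv2.resize(t['image'][80:280,150:350,::-1],(400,400))]))
```

```text
40 [ 0.3 -0.4 -0.2]
30 [0.7 0.4 0.2]
24 [-0.2  0.2  1.1]
0.08 [-0.6 -0.8  0.3]
0.16 [0.5 0.5 0.3]
0.24 [-0.3 -0.3 -0.1]
0.32 [-0.3  0.9  0.2]
0.4 [ 0.3  0.7 -0.6]
0.48 [-0.8 -0.5 -0.5]
0.56 [ 0.4  0.3 -1. ]
0.64 [ 0.5  0.2 -0.4]
[273. 171.]
[281.9 221.8]
55.1917
```

View pics/s8.png

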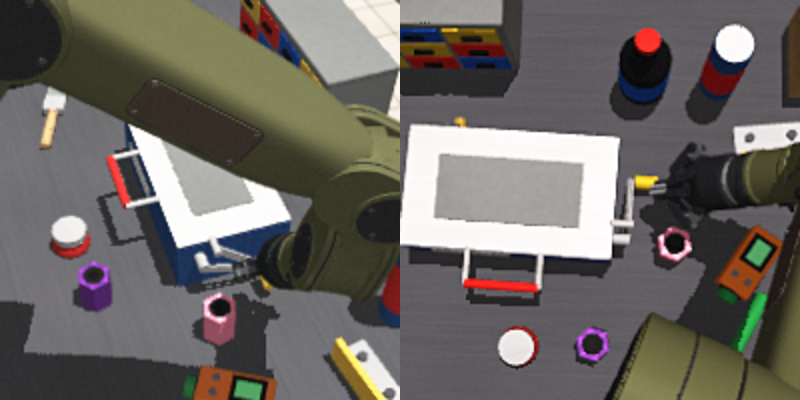

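The lid is down, with the handle and knob back in their shut places. I'll retreat, check, and measure the timer again with the arm out of the way.

Run:
```python
from h import *
e=bot.get_state()['eef_pos'];bot.movel(e+[-40,-25,0],150);bot.movel(e+[-60,-40,170],250)
bot.move_to(P(320,60,280),down(np.radians(90)));bot.move_gripper(.85)
t=snap('top');s=snap('side');M=masks(t)
for k in('red','yellow','green','orange'):
  for c in blobs(t,M[k],25):
    z=cv2.minAreaRect(c);
    if 190<z[0][0]<430 and 140<z[0][1]<300: print(k,np.round(z[0],1),np.round(z[1]))
    if k=='orange' and 50<max(z[1])*3 and 300<z[0][0]<345:
        Q=cv2.minAreaRect(onz(t,c.reshape(-1,2),45)[:,:2].astype(np.float32));print('timer',Q)
    if k=='yellow' and 330<z[0][0]<345:
        X=onz(t,c.reshape(-1,2),50);print('stop',X.min(0),X.max(0))
e=masks(s)
for c in blobs(s,e['yellow'],25):
    z=cv2.minAreaRect(c)
    if 250<z[0][0]<340 and z[0][1]>200:print(np.round(z[0],1))
print(bot.get_state()['time'])
```

```text
red [200.1 222.1] [36.  5.]
yellow [273. 171.] [ 6. 10.]
yellow [339.1 156.4] [ 4. 36.]
stop [ 649.65182285 -300.6457709    50.        ] [ 671.3076004  -185.61711411   50.        ]
green [359.4 286. ] [12. 16.]
green [393.1 275.8] [13.  6.]
green [324.5 240.5] [ 8. 31.]
green [313.  227.5] [9. 5.]
green [412. 225.] [6. 8.]
orange [365.9 282.8] [28. 49.]
orange [414.2 221.8] [14. 27.]
orange [325.2 210.7] [18. 35.]
timer ((485.69622802734375, -201.44097900390625), (56.664363861083984, 110.10607147216797), 56.379676818847656)
[328.2 269.5]
[283.2 218.1]
58.2833
```

```bash
cat >> h.py <<'E'
a_s=np.radians(7.45);xs=np.array([np.cos(a_s),np.sin(a_s),0]);face=np.array([655.,-243.5,22.5])
E
python3 - <<'E'
from h import *
x,y=485.7,-201.4
r=yawopt(x,y,30,[56.3,236.3])
bot.move_to(P(x,y,140),r);bot.movel(P(x,y,22),150);print(bot.get_state()['wrist_force'].round(1))
bot.move_gripper(0);st=bot.get_state();print(st['gripper_width'],st['grasp_force'])
bot.movel(P(x,y,70),150)
m=face-85*xs
# same grasp turned by +41.15 deg
d=[56.3,236.3][int(np.allclose(r,down(np.radians(236.3))))]+7.45+33.7
r2=down(np.radians(d));print(bot.inverse_kinematics(P(m[0],m[1],30),r2))
bot.movel(P(m[0],m[1],70),120,rotation=r2)
bot.movel(P(m[0],m[1],23),100)
st=bot.get_state();print(st['gripper_width'],st['grasp_force'],st['wrist_force'].round(1),st['time'])
b=np.mean([ (bot.dwell(.05),bot.get_state()['wrist_force'])[1] for _ in range(4)],0)
for k in np.arange(0,40,3):
    bot.movel(P(*(m+k*xs)[:2],22.5),50);f=(bot.get_state()['wrist_force']-b)@xs;print(k,round(f,1),end=' ')
    if f<-10:break
snap('top');snap('side')
E
```

```text
[-0.2  0.   0.4]
0.6460551123486621 64.96249079704285
[-4.19495012e-01  5.87191103e-01 -2.19606358e-01  7.63998867e-01
 -4.44089210e-16 -5.49522041e-01]
0.6433279367378748 65.13758182525635 [-3.2  1.5  2.8] 62.8583
0 -1.5 3 0.2 6 0.2 9 -1.6 12 -0.1 15 -0.2 18 -0.7 21 -1.2 24 0.1 27 -0.5 30 0.4 33 -1.2 36 -9.9 39 -16.3
```

Run:
```python
from h import *
bot.move_gripper(.85)
e=bot.get_state()['eef_pos'];bot.movel(e+[0,0,120],150);bot.move_gripper(0)
m=face-200*xs
bot.move_to(P(360,-100,250),down(np.radians(97.45)))
t=snap('top');s=snap('side')
for c in blobs(t,masks(t)['orange'],300):
    Q=cv2.minAreaRect(onz(t,c.reshape(-1,2),45)[:,:2].astype(np.float32));print(Q)
print(bot.get_state()['time'],proj(t,[face-66*xs]))
cv2.imwrite('pics/s9.png',np.hstack([cv2.resize(s['image'][220:320,240:340,::-1],(400,400),interpolation=cv2.INTER_CUBIC),cv2.resize(t['image'][130:230,290:390,::-1],(400,400),interpolation=cv2.INTER_CUBIC)]))
```

```text
((457.628173828125, -486.19769287109375), (44.14026641845703, 85.69578552246094), 47.26474380493164)
((601.8842163085938, -250.05224609375), (110.49427032470703, 56.00300216674805), 6.739378452301025)
69.9 [[339.86084846 179.27616072]]
```

View pics/s9.png

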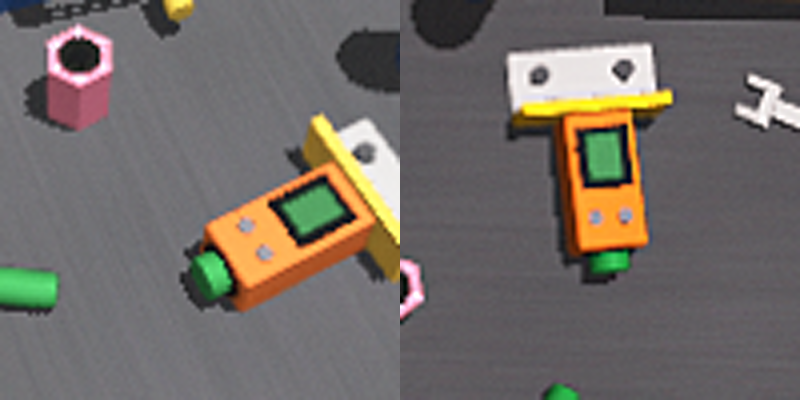

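The crops show the timer flat and square against the yellow stop, button end facing away. The lid is shut, so I'll press the button.

Run:
```python
from h import *
a=np.radians(7.2);u=np.array([np.cos(a),np.sin(a),0]);m=np.array([602.5,-250,0])
g=lambda d:P(*(m-d*u)[:2],27)
r=yawopt(*(m-110*u)[:2],30,[97.3,277.3])
bot.move_to(g(110)+[0,0,80],r);bot.movel(g(110),150)
bot.dwell(.3);b=np.mean([(bot.dwell(.05),bot.get_state()['wrist_force'])[1] for _ in range(5)],0)
d=95
while d>60:
    bot.movel(g(d),40);bot.dwell(.1);f=(bot.get_state()['wrist_force']-b)@u;print(d,round(f,1),end=' ')
    if f<-17:break
    d-=1.5
bot.dwell(.3);t=snap('top');s=snap('side')
bot.movel(g(d+15),40);bot.movel(g(110),100);bot.movel(g(110)+[0,0,120],200)
bot.move_to(P(360,-60,280),down(np.radians(97.45)))
s=snap('side');t=snap('top')
for c in blobs(t,masks(t)['orange'],300):
    print(cv2.minAreaRect(onz(t,c.reshape(-1,2),45)[:,:2].astype(np.float32)))
print(bot.get_state()['time'])
cv2.imwrite('pics/f.png',cv2.resize(s['image'][:,:,::-1],(800,600),interpolation=cv2.INTER_CUBIC))
```

```text
95 0.4 93.5 -0.2 92.0 0.3 90.5 0.8 89.0 0.7 87.5 -0.1 86.0 -0.7 84.5 0.9 83.0 -1.7 81.5 -3.1 80.0 -4.9 78.5 -5.6 77.0 -6.7 75.5 -8.5 74.0 -11.3 72.5 -15.5 71.0 -16.9 69.5 -20.6 ((266.4473571777344, -340.37176513671875), (84.64703369140625, 138.73638916015625), 13.774842262268066)
((457.6346435546875, -486.2017822265625), (44.15964889526367, 85.66840362548828), 47.18806457519531)
((602.0338745117188, -250.01220703125), (110.68546295166016, 56.16931915283203), 6.978551387786865)
81.9667
```

View pics/f.png

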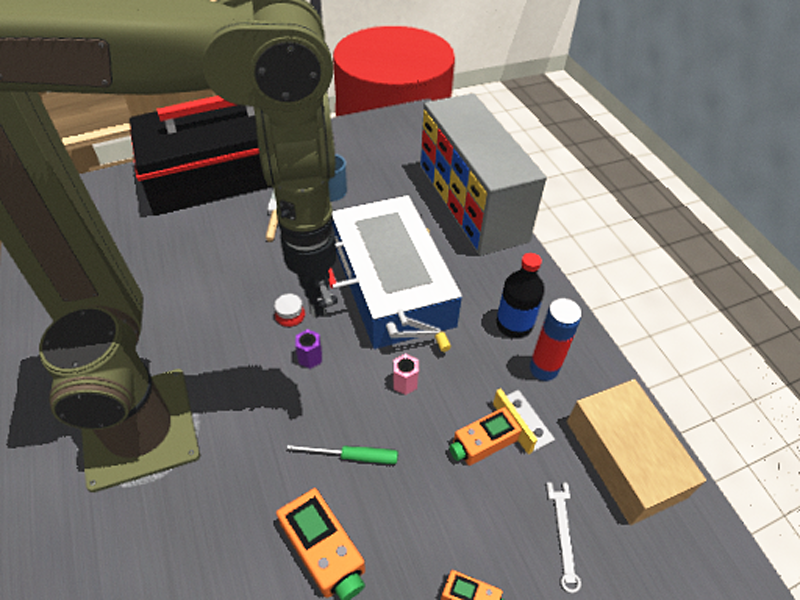

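The lid is shut, the timer sits square on the stop at 6.98°, and everything else is where it was. The press force ramped to about 7 N and then stiffened to 20 N, so the button was fully in.

```bash
python3 -c "
from bench import bot
print(bot.hand_in())"
```

```text
the job is handed in; nothing more can be done
None
```

I handed the job in at about 82 s on the robot's clock: both steel sockets are in the washer, the lid is shut, and the timer sits square against the stop with its button pressed fully in after the lid closed.

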